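Rock the stuck stopper out of the stoneware flask

ROBOT

A 7-joint arm with a two-finger parallel gripper is mounted at the origin on the work surface. World frame = base frame: x ahead of the robot, y to its left, z up, the work surface at z = 0. Lengths are in m, angles in rad, forces in N, time in s.
With the tool pointing down it reaches from about 0.4 to 0.85 m from the base axis. Payload 10.4 kg.
Tool frame: the origin (TCP) lies on the front face of the gripper's body, between the roots of the fingers; the fingertips stand 70 mm ahead of it and the grasp point (between the pads) lies 51 mm ahead of it (tcp_to_tips is the distance from the TCP to the fingertips, in m); z points along the fingers, x is the direction in which the jaws open and shut, and the axes are right-handed (so a half turn about z gives the same grasp; the last joint's range is limited). The gripper opens to 87 mm and grips with 3 to 60 N. Pads are 19 mm wide; open, the fingers measure 117 mm over their backs; the gripper's body (75 mm by 190 mm) begins 51 mm behind the grasp point.
Start: joints at [-1.209, 0.332, -0.065, 1.46, 0.022, 1.35, -0.088], TCP at [0.235, 0.579, 0.292] pointing down, gripper open.
Joint ranges: [-2.6, 2.6], [-0.5, 2.12], [-1.47, 1.34], [0.16, 2.42], [-1.27, 4.41], [0.06, 2.06], [-2.6, 2.6]. Speed limits (rad/s): [2.22, 2.22, 2.79, 2.79, 3.14, 3.14, 3.14].

INTERFACE

Orientations are given as a 3x3 rotation matrix whose columns are the frame's x, y, z axes.
In Python, from cell import * gives the robot as it stands.
- The arm moves only by the tool carry_out, never from a script. Its arguments are lists of equal length, an entry for each row: "linear": the shift along the tool's x, y, z in mm, a list of three; "rotation": the turn, a rotation vector about the tool's x, y, z in degrees, a list of three; "gripper": the opening, from 0 (shut) to 1 (fully open). A call has 1 to 12 rows; each row is the pose to reach, as a shift and turn from the pose commanded when the call began, along the tool's axes at that moment; what a row does not reach only later rows make up. A row lasts 1/10 s, in which the tool goes at most 50 mm and 8.59 degrees, less where a joint would pass 70% of its speed; a pose out of reach is approached as far as the arm can. A call with a gripper value outside its range is refused whole. The fingers move at their own pace and stop on an object; the grip force is fixed at half the most. Time passes only in rows, so rows that repeat a pose let the fingers close. It gives the time, the measured TCP pose, the force and the opening at its end, in the units of the state.
- observe(): the state, without advancing time (a new reading comes with each control period).
- snapshot(name): name is "scene" or "top"; returns the picture (384x512x3 uint8, red, green, blue); there is no depth.
- camera_model(name): a dict with "K" (3x3 intrinsics, pixels), "R" (3x3) and "t" (3): a world point X has camera coordinates R X + t. Camera axes: x right, y down, z forward; pixel columns grow to the right and rows downward; lengths in m; the calibration is good to about 2 mm. A picture is of the moment at which its call begins. camera_model takes no time and is no camera call.
- hand_in(): hands the job in, once; it reports no verdict.
The state is a dict: "clock": time; "qpos": joint angles; "qd": joint speeds; "joint_efforts": joint torques, N m; "position": TCP position; "tcp_rot": TCP orientation; "ft_force": force on the tool from outside, world axes, zero at the start; "moment": the same for the moment, N m; "width": finger opening in m.
Only numpy, scipy, OpenCV 4.12 (cv2) and the standard library are available. Lean on these libraries where they do the work, as an engineer would, in place of code of your own. Each camera call takes 0.05 s, during which the arm holds its last target. There are 200 camera calls.

TASK

The wooden stopper is stuck tight in the rectangular stoneware flask: a straight pull would only lift the flask, so grip the stopper by its handle and rock it from side to side along the flask's long side, several times each way, letting it climb a little with every swing until it frees. Finish while still holding it: the stopper upright in the gripper and at rest just clear above the flask's mouth, a finger's width or two (about 20 mm) over the rim. Keep the flask standing on the table where it is, and do not disturb anything else.

Things in the scene. Friction and masses are not known exactly. Their poses are not given: they have to be found in the camera images.
- flask: heavy grey-brown rectangular stoneware flask, loose on the table, 1.2 to 1.5 kg with its corks; 110 mm along its x, 180 mm along its y (the long side), flat top at 84 mm. Origin under its centre, z up. In the middle of the top a raised rectangular mouth, opening 34 mm (x) by 76 mm (y), walls 8 mm thick rising 14 mm to the rim at 98 mm
- flask_rim (a point): centre of the flask's mouth at rim height, 98 mm above the flask's underside; axes as the flask's
- flask_pivot (a point): point midway between two springy cork rolls (along x) in the +y and -y ends of the mouth, 88 mm above the flask's underside; axes as the flask's. The rolls press on the stopper's two ends, 20 N each, 5 N per mm, and resist a straight pull with 20 to 30 N, more than the flask weighs. The stopper can be rocked about this point, in the flask's y-z plane
- stopper_grip (a point): middle of the wooden stopper's handle, where to grip it: an upright block 24 mm (x) by 40 mm (y) by 45 mm tall, top 21 mm above this point. Axes are the stopper's: z up, y along the flask's long side. Gripped across the 40 mm (fingers closing along y) it follows the gripper's tilt firmly. Below the handle is the plug, 30 mm (x) by 50 mm (y) by 46 mm, its top 24 mm below this point
- stopper_foot (a point): centre of the stopper's underside, 70 mm below the handle's middle; axes as the stopper's. At the start 31 to 34 mm below the rim. The corks let go when it is about level with the rim
- stopper_top (a point): centre of the top of the handle, 91 mm above the stopper's underside; axes as the stopper's
- stopper: the same stopper as a whole, loose, 70 to 120 g, 91 mm tall; origin at the centre of its underside. It climbs with little effort only while one end slides down as the other slides up: a swing from 10 degrees one way to 10 degrees the other allows 4 to 6 mm of climb; climbing faster lifts the flask
- jar: round brown clay jar, 124 mm across and 131 mm tall, with a small round knob on top; origin under its centre. Bystander
- bottle_a: brown glass bottle, 62 mm across, 220 mm tall, origin under its centre. Bystander
- bottle_b: the other brown glass bottle, same size. Bystander
- cup: small white tasting cup, 44 mm across, 42 mm tall, origin under its centre. Bystander
- bowl: wooden bowl, 130 mm across, 45 mm tall, origin under its centre. Bystander
- mug: brown clay mug, 68 mm across, 75 mm tall, origin under its centre. Bystander
- spoon: wooden spoon, 170 mm long, lying flat. Bystander
- chisel: carver's hand tool with a wooden handle, lying flat. Bystander
Things that resemble listed ones, but are neither listed nor needed, are in the scene too. What is shaped like the flask but pink is not meant. Leave any purple look-alike of the stopper alone.

How it is judged:
On the way, in this order (a step that is already met when the one before it is completed fails the run):
1. the stopper, still in the mouth, is rocked over towards the flask's +y end by at least 4 degrees (z of stopper_foot in the frame of flask_rim below -0.006 m and angle between the z axis of flask and the z axis of stopper_grip, either way round above 0.07 rad and y of stopper_top in the frame of flask_rim above 0.003 m).
2. then, still in the mouth, rocked over towards the other end by at least 4 degrees (z of stopper_foot in the frame of flask_rim below -0.006 m and angle between the z axis of flask and the z axis of stopper_grip, either way round above 0.07 rad and y of stopper_top in the frame of flask_rim below -0.003 m).
At the end, for the whole second after the job is handed in: Through the last second the gripper holds the stopper with its underside 5 to 45 mm above the flask's rim, within 25 mm sideways of the mouth's centre, upright within 10 degrees and at rest, not touching the flask; the flask stands upright and at rest on the table within 40 mm of where it was (z of stopper_foot in the frame of flask_rim between 0.005 and 0.045 m and horizontal distance between stopper_foot and flask_rim below 0.025 m and angle between stopper_grip's own z axis and vertical below 0.17 rad and contact force between the fingers and stopper above 2 N and contact force between stopper and flask below 0.1 N and linear speed of each of stopper, flask below 0.02 m/s and height (world z) of flask below 0.004 m and angle between flask's own z axis and vertical below 0.05 rad and distance of flask from where it was at the start of the episode below 0.04 m); the arm keeps its last pose, push and grip.
It fails at once if the middle of the flask is lifted more than 15 mm (height (world z) of flask_rim above 0.113 m).
It fails at once if the flask is tipped by more than 8 degrees (angle between flask's own z axis and vertical above 0.14 rad).
It fails at once if a bystander is moved by more than 30 mm (distance of any of jar, bottle_a, bottle_b, cup, bowl, mug, spoon, chisel from where it was at the start of the episode above 0.03 m).
It also fails if it takes over 48 s, if anything falls off the work surface, if the arm or the gripper's body presses on something with over 40 N, if the wrist force passes 120 N, or if a joint passes its speed limit or range.

## Working session

There is one attempt and no reset: what is moved stays moved. The work goes in short steps, Python scripts to look and compute and a tool call to move; the robot and the scene stay as the last step left them, time stands still between calls to the robot, and variables do not carry over. Pictures are saved under pics/ and viewed, about 8 in all and at most 12, crops included, and the job is handed in when it is done.

Besides the shell and the picture viewer there is one more tool, called after "Request:" as a command line: name --argument value ..., lists and objects as JSON in quotes. carry_out: Moves the arm, as the interface text tells. Its arguments: {"type":"object","properties":{"linear":{"type":"array","items":{"type":"array","items":{"type":"number"}}},"rotation":{"type":"array","items":{"type":"array","items":{"type":"number"}}},"gripper":{"type":"array","items":{"type":"number"}}},"required":["linear","rotation","gripper"]}

```bash
mkdir -p pics; python3 - <<'E'
from cell import *
import cv2, numpy as np
for n in("scene","top"):
    im=snapshot(n); cv2.imwrite(f"pics/{n}0.png",im[:,:,::-1]); c=camera_model(n); print(n,np.round(c["K"],1).tolist(),np.round(c["R"],4).tolist(),np.round(c["t"],4).tolist())
s=observe();print(s)
E
```

```text
scene [[348.6, 0.0, 253.0], [0.0, 348.6, 188.4], [0.0, 0.0, 1.0]] [[0.3884, 0.9215, 0.0034], [0.5711, -0.2378, -0.7857], [-0.7232, 0.3071, -0.6186]] [-0.2163, -0.2472, 1.5144]
top [[469.8, 0.0, 249.0], [0.0, 469.8, 196.2], [0.0, 0.0, 1.0]] [[0.0049, -0.9999, -0.0145], [-0.989, -0.0027, -0.1479], [0.1479, 0.0151, -0.9889]] [0.0102, 0.6121, 1.7247]
{'clock': 0.1, 'qpos': array([-1.20862649,  0.33277655, -0.06470212,  1.46085923,  0.02161395,
        1.34992534, -0.08848545]), 'qd': array([-2.20956919e-04, -1.71991435e-03,  1.17241814e-03, -2.19379500e-03,
        1.64864181e-03,  6.02330964e-06, -1.74721049e-03]), 'joint_efforts': array([ 1.90724357e-03, -6.24544144e+01,  2.49236869e-02, -3.90717459e+01,
       -6.13572984e-02,  3.65032721e-02,  7.85493194e-05]), 'position': array([0.23449351, 0.57905423, 0.29155262]), 'tcp_rot': array([[ 3.75309524e-01,  9.26899452e-01, -4.09760165e-04],
       [ 9.26898671e-01, -3.75309741e-01, -1.20474037e-03],
       [-1.27046017e-03,  7.23443820e-05, -9.99999190e-01]]), 'ft_force': array([ 0.03483317, -0.3456592 , -0.7613341 ]), 'moment': array([ 0.06035821, -0.0130322 ,  0.05275225]), 'width': 0.0869682203326712}
```

View pics/scene0.png

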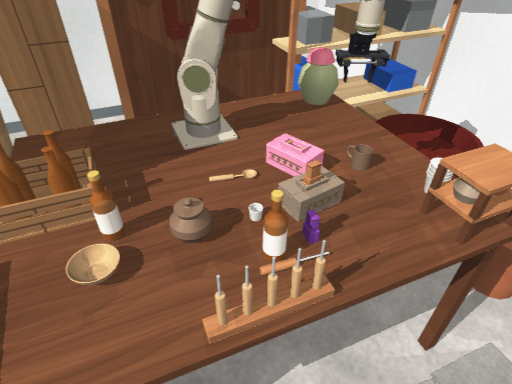

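View pics/top0.png

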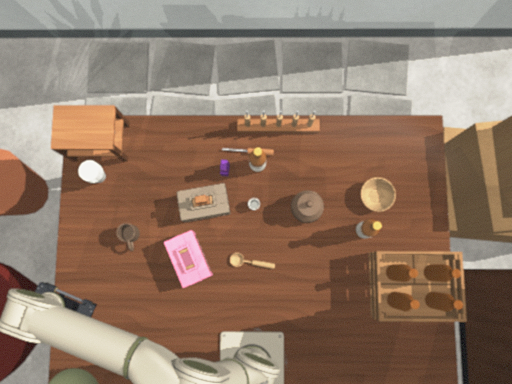

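The grey-brown flask with the wooden stopper is at top px (203,203), scene px (312,190). The pink flask at top (188,258) and the purple stopper at top (225,168) are look-alikes to leave alone. I'll confirm this with one enlarged crop from both cameras.

```bash
python3 - <<'E'
import cv2, numpy as np
a=cv2.imread("pics/top0.png")[170:235,165:240]; b=cv2.imread("pics/scene0.png")[150:225,268:353]
f=lambda a,s:cv2.resize(a,None,fx=s,fy=s,interpolation=cv2.INTER_CUBIC)
A=f(a,5);B=f(b,5);h=max(A.shape[0],B.shape[0])
p=lambda x:cv2.copyMakeBorder(x,0,h-x.shape[0],0,0,cv2.BORDER_CONSTANT)
cv2.imwrite("pics/crop1.png",np.hstack([p(A),p(B)]))
E
```

```text
(no output)
```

View pics/crop1.png

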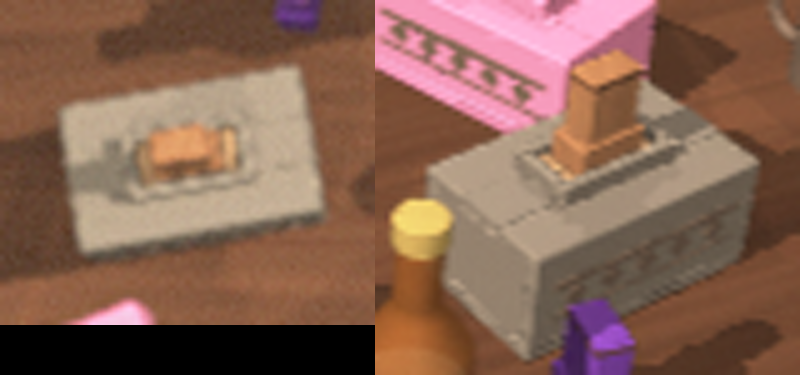

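The crop confirms it: a wooden stopper in the grey-brown flask. Flask top corners in the left panel are at about (62,108), (300,68), (325,212) and (82,245). Handle top corners in the right panel are at about (570,75), (602,52), (646,68) and (610,95).

```bash
cat > h.py <<'E'
import numpy as np
from cell import *
def ray(n,uv,z):
    c=camera_model(n);R=np.array(c["R"]);t=np.array(c["t"])
    d=R.T@np.linalg.solve(c["K"],[*uv,1]);o=-R.T@t
    return o+d*(z-o[2])/d[2]
def proj(n,X):
    c=camera_model(n);p=np.array(c["K"])@(np.array(c["R"])@X+c["t"]);return p[:2]/p[2]
E
python3 - <<'E'
from h import *
T=lambda x,y:(165+(x-2)/5,170+(y-2)/5)
S=lambda x,y:(268+(x-377)/5,150+(y-2)/5)
P=[ray("top",T(*p),.084) for p in [(62,108),(300,68),(325,212),(82,245)]]
print(np.round(P,4), np.mean(P,0))
for i in range(4):
    d=P[(i+1)%4]-P[i];print(np.linalg.norm(d),np.degrees(np.arctan2(d[1],d[0])))
P2=[ray("scene",S(*p),.084) for p in [(428,168),(540,258),(758,158)]]
print(np.round(P2,4),(P2[0]+P2[2])/2)
for i in range(2):
    d=P2[i+1]-P2[i];print(np.linalg.norm(d),np.degrees(np.arctan2(d[1],d[0])))
H=[ray("scene",S(*p),.1565) for p in [(570,75),(602,52),(646,68),(610,95)]]
print("handle",np.round(H,4),np.mean(H,0))
H=[ray("top",T(*p),.1565) for p in [(152,133),(208,124)]];print(H)
for i in range(1): print(proj("top",np.array([*np.mean(P,0)[:2],.1565])))
E
```

```text
[[0.6244 0.2786 0.084 ]
 [0.6549 0.1027 0.084 ]
 [0.5476 0.083  0.084 ]
 [0.5227 0.2611 0.084 ]] [0.58741544 0.18137084 0.084     ]
0.17852114489398177 -80.1749569560858
0.10906016904267572 -169.5836979014325
0.17983759885766792 97.96761912726302
0.10322542383785718 9.771454811031882
[[0.5556 0.0854 0.084 ]
 [0.6588 0.1076 0.084 ]
 [0.626  0.2816 0.084 ]] [0.59079782 0.18348272 0.084     ]
0.1055616555566803 12.174807294978782
0.17703223462200912 100.65219673282235
handle [[0.59   0.1588 0.1565]
 [0.5758 0.1891 0.1565]
 [0.601  0.2047 0.1565]
 [0.6172 0.1701 0.1565]] [0.59600754 0.18068374 0.1565    ]
[array([0.59508433, 0.20194025, 0.1565    ]), array([0.6016291, 0.1624001, 0.1565   ])]
[200.76408178 198.3625936 ]
```

```bash
cat >> h.py <<'E'
from scipy.spatial.transform import Rotation as Ro
def goal(p,yaw,tilt=0):
    # tool down, tool x along yaw (deg); tilt: top of the tool leans towards +x tool (deg)
    a=np.radians(yaw);x=np.array([np.cos(a),np.sin(a),0]);z=np.array([0,0,-1.]);R=np.c_[x,np.cross(z,x),z]
    return np.array(p),R@Ro.from_rotvec([0,-tilt,0],degrees=True).as_matrix()
def rel(p,R):
    s=observe();R0=s["tcp_rot"]
    return np.round(R0.T@(p-s["position"])*1000,1),np.round(Ro.from_matrix(R0.T@R).as_rotvec(degrees=True),2)
E
python3 - <<'E'
from h import *
print(rel(*goal([.591,.182,.29],100.5)))
print("bottleA",ray("top",(257.5,153),.22),ray("scene",(277,196),.22),"cup",ray("top",(254,204),.04))
E
```

```text
(array([-234.2,  479.5,    1.9]), array([-2.000e-02,  7.000e-02, -3.254e+01]))
bottleA [ 0.7364279  -0.01849191  0.22      ] [ 0.75708123 -0.02376935  0.22      ] cup [ 0.58334801 -0.0062255   0.04      ]
```

Request:
carry_out --linear '[[-234,480,2],[-234,480,2],[-234,480,2],[-234,480,2],[-234,480,2],[-234,480,2],[-234,480,2],[-234,480,2],[-234,480,2],[-234,480,2],[-234,480,2],[-234,480,2]]' --rotation '[[0,0,-32.5],[0,0,-32.5],[0,0,-32.5],[0,0,-32.5],[0,0,-32.5],[0,0,-32.5],[0,0,-32.5],[0,0,-32.5],[0,0,-32.5],[0,0,-32.5],[0,0,-32.5],[0,0,-32.5]]' --gripper '[1,1,1,1,1,1,1,1,1,1,1,1]'

```text
clock: 1.3
position: [0.5947, 0.1754, 0.2895]
tcp_rot: [[-0.173, 0.985, 0.001], [0.985, 0.173, -0.003], [-0.003, -0.0, -1.0]]
ft_force: [-0.5, -0.1, 0.5]
width: 0.0871
```

```bash
python3 - <<'E'
from h import *
import cv2
for _ in range(3): im=snapshot("scene")
cv2.imwrite("pics/c2.png",cv2.resize(im[110:240,240:380],None,fx=5,fy=5,interpolation=cv2.INTER_CUBIC)[:600,:,::-1])
s=observe();print(s["position"],s["qpos"]);print(rel(*goal([.591,.182,.1865],100.5)))
for z in(.1565,): print([ (proj("scene",np.array([.591,.182,z]))-[240,110])*5])
E
```

```text
[0.59130678 0.18271973 0.2897401 ] [-0.52250506  0.31822568  0.18891343  1.49252516 -0.06104713  1.33745376
  1.42475188]
(array([ -0.7,  -0.3, 103.2]), array([-0.06, -0.03, -0.04]))
[array([367.62960758, 265.49170095])]
```

View pics/c2.png

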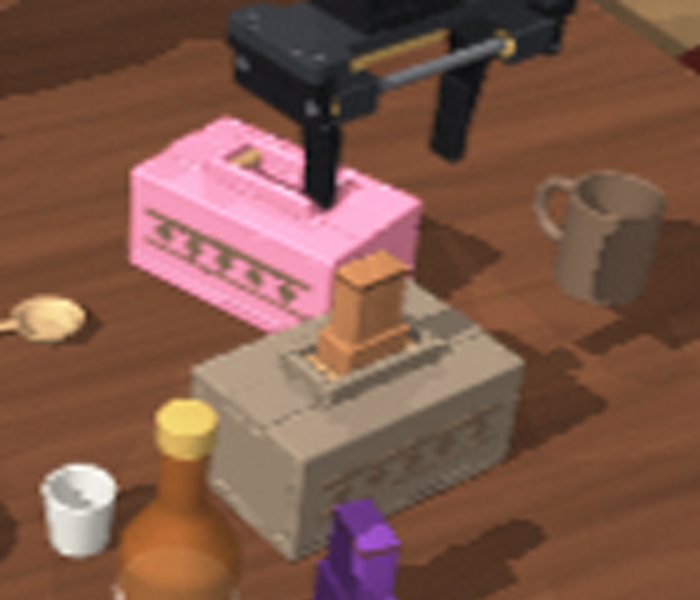

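The hand sits above the flask. The handle top is at crop px (373,270), against a predicted (368,265), so it agrees within about 5 mm. I'll descend and then close.

Request:
carry_out --linear '[[-1,1,35],[-1,1,70],[-1,1,95],[-1,1,103],[-1,1,103],[-1,1,103]]' --rotation '[[0,0,0],[0,0,0],[0,0,0],[0,0,0],[0,0,0],[0,0,0]]' --gripper '[1,1,1,1,1,1]'

```text
clock: 2.05
position: [0.5932, 0.1823, 0.1888]
tcp_rot: [[-0.182, 0.983, 0.002], [0.983, 0.182, 0.001], [0.001, 0.002, -1.0]]
ft_force: [0.4, 0.2, 0.4]
width: 0.0871
```

```bash
python3 - <<'E'
from h import *
import cv2
im=snapshot("scene")
cv2.imwrite("pics/c3.png",cv2.resize(im[110:220,260:360],None,fx=5,fy=5,interpolation=cv2.INTER_CUBIC)[:,:,::-1])
s=observe();print(s["position"],s["ft_force"],s["qpos"])
E
```

```text
[0.59342865 0.18211756 0.18907408] [ 0.28819832 -0.24613057  0.6655905 ] [-0.51305419  0.39391486  0.17929509  1.61033675 -0.07573303  1.14153199
  1.43795147]
```

View pics/c3.png

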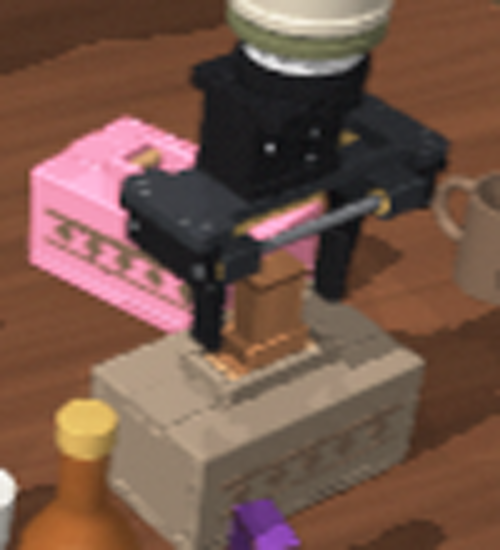

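The handle is between the fingers (near finger at px 207,320, far one at 333,270, handle between them). Closing.

Request:
carry_out --linear '[[0,0,0],[0,0,0],[0,0,0],[0,0,0],[0,0,0],[0,0,0],[0,0,0],[0,0,0]]' --rotation '[[0,0,0],[0,0,0],[0,0,0],[0,0,0],[0,0,0],[0,0,0],[0,0,0],[0,0,0]]' --gripper '[0.3,0.3,0.3,0.3,0.3,0.3,0.3,0.3]'

```text
clock: 2.9
position: [0.5926, 0.1827, 0.1873]
tcp_rot: [[-0.182, 0.983, -0.0], [0.983, 0.182, 0.001], [0.001, 0.0, -1.0]]
ft_force: [-1.2, 4.3, 0.3]
width: 0.0397
```

```bash
python3 - <<'E'
from h import *
s=observe();print(s["position"],s["ft_force"],s["moment"],s["width"],s["tcp_rot"])
E
```

```text
[0.59257356 0.18271005 0.187273  ] [-1.2301945   4.25273347  0.28389504] [ 0.98738523  0.14912417 -0.09684195] 0.03972631758661449 [[-1.82477293e-01  9.83210059e-01 -1.33052663e-04]
 [ 9.83208999e-01  1.82477293e-01  1.44973148e-03]
 [ 1.44966966e-03  1.33724501e-04 -9.99998940e-01]]
```

```bash
cat > rock.py <<'E'
import numpy as np
def cyc(L0,dc,A=10):
    th=np.array([1/3,2/3,1,2/3,1/3,0,-1/3,-2/3,-1,-2/3,-1/3,0])*A; c=dc*np.arange(1,13)/12
    t=np.radians(th);L=L0+c
    print([[round(a,1),0,round(b,1)] for a,b in zip(L*np.sin(t),L0-L*np.cos(t))]);print(np.round(-th,1))
E
python3 -c "
from rock import *
cyc(99,5);cyc(104,7);cyc(111,7);cyc(118,7)"
```

```text
[[np.float64(5.8), 0, np.float64(-0.2)], [np.float64(11.6), 0, np.float64(-0.2)], [np.float64(17.4), 0, np.float64(0.3)], [np.float64(11.7), 0, np.float64(-1.0)], [np.float64(5.9), 0, np.float64(-1.9)], [np.float64(0.0), 0, np.float64(-2.5)], [np.float64(-5.9), 0, np.float64(-2.7)], [np.float64(-11.9), 0, np.float64(-2.6)], [np.float64(-17.8), 0, np.float64(-2.2)], [np.float64(-12.0), 0, np.float64(-3.5)], [np.float64(-6.0), 0, np.float64(-4.4)], [np.float64(0.0), 0, np.float64(-5.0)]]
[ -3.3  -6.7 -10.   -6.7  -3.3  -0.    3.3   6.7  10.    6.7   3.3  -0. ]
[[np.float64(6.1), 0, np.float64(-0.4)], [np.float64(12.2), 0, np.float64(-0.5)], [np.float64(18.4), 0, np.float64(-0.1)], [np.float64(12.3), 0, np.float64(-1.6)], [np.float64(6.2), 0, np.float64(-2.7)], [np.float64(0.0), 0, np.float64(-3.5)], [np.float64(-6.3), 0, np.float64(-3.9)], [np.float64(-12.6), 0, np.float64(-3.9)], [np.float64(-19.0), 0, np.float64(-3.6)], [np.float64(-12.8), 0, np.float64(-5.1)], [np.float64(-6.4), 0, np.float64(-6.2)], [np.float64(0.0), 0, np.float64(-7.0)]]
[ -3.3  -6.7 -10.   -6.7  -3.3  -0.    3.3 
[... 461 characters left out ...]
0, np.float64(-6.2)], [np.float64(0.0), 0, np.float64(-7.0)]]
[ -3.3  -6.7 -10.   -6.7  -3.3  -0.    3.3   6.7  10.    6.7   3.3  -0. ]
[[np.float64(6.9), 0, np.float64(-0.4)], [np.float64(13.8), 0, np.float64(-0.4)], [np.float64(20.8), 0, np.float64(0.1)], [np.float64(14.0), 0, np.float64(-1.5)], [np.float64(7.0), 0, np.float64(-2.7)], [np.float64(0.0), 0, np.float64(-3.5)], [np.float64(-7.1), 0, np.float64(-3.9)], [np.float64(-14.2), 0, np.float64(-3.8)], [np.float64(-21.4), 0, np.float64(-3.4)], [np.float64(-14.4), 0, np.float64(-5.0)], [np.float64(-7.2), 0, np.float64(-6.2)], [np.float64(0.0), 0, np.float64(-7.0)]]
[ -3.3  -6.7 -10.   -6.7  -3.3  -0.    3.3   6.7  10.    6.7   3.3  -0. ]
```

Request:
carry_out --linear '[[5.8,0,-0.2],[11.6,0,-0.2],[17.4,0,0.3]]' --rotation '[[0,-3.3,0],[0,-6.7,0],[0,-10,0]]' --gripper '[0.3,0.3,0.3]'

```text
clock: 3.2
position: [0.5898, 0.198, 0.187]
tcp_rot: [[-0.177, 0.984, 0.032], [0.968, 0.18, -0.173], [-0.176, 0.0, -0.984]]
ft_force: [-0.2, -3.0, -0.4]
width: 0.0397
```

```bash
python3 - <<'E'
from h import *
import cv2
im=snapshot("scene")
cv2.imwrite("pics/c4.png",cv2.resize(im[110:220,260:360],None,fx=5,fy=5,interpolation=cv2.INTER_CUBIC)[:,:,::-1])
s=observe();print(s["position"],s["ft_force"],s["moment"],s["tcp_rot"])
E
```

```text
[0.58936205 0.20004084 0.18686275] [ 3.37233352 -5.84104049  4.2268526 ] [-2.09591419 -0.5488404   0.03536865] [[-1.80725644e-01  9.82972750e-01  3.32086616e-02]
 [ 9.66914316e-01  1.83751345e-01 -1.76952393e-01]
 [-1.80041517e-01  1.30095112e-04 -9.83659004e-01]]
```

View pics/c4.png

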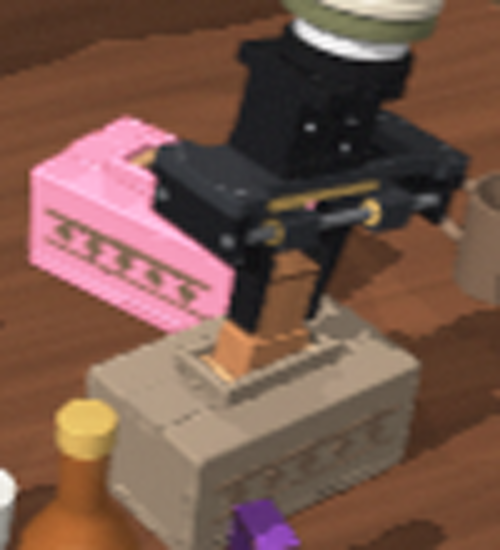

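The stopper follows the tilt, the flask hasn't moved, and forces are under 8 N. Next are full swings, each call running +10 → -10 → +10 with 7 mm of climb.

```bash
cat > rock.py <<'E'
import numpy as np
def seq(L0,th0,th,L):
    a=np.radians(th0);t=np.radians(th);L=np.array(L)
    ex=np.array([np.cos(a),np.sin(a)]) # start tool x in (h,up)
    ex=np.array([np.cos(a),-np.sin(a)]);ez=np.array([-np.sin(a),-np.cos(a)])
    d=np.c_[L*np.sin(t),L*np.cos(t)]-L0*np.array([np.sin(a),np.cos(a)])
    print("lin",[[float(round(x,1)),0,float(round(z,1))] for x,z in zip(d@ex,d@ez)]);print("roty",np.round(th0-np.array(th),1).tolist())
tri=np.array([6.7,3.3,0,-3.3,-6.7,-10,-6.7,-3.3,0,3.3,6.7,10])
if __name__=="__main__":
    for L0 in (100.3,107.3,114.3,121.3): seq(L0,10,tri,L0+7*np.arange(1,13)/12)
E
python3 rock.py
```

```text
lin [[-5.8, 0, -0.4], [-11.8, 0, -0.5], [-17.7, 0, -0.2], [-23.6, 0, 0.4], [-29.7, 0, 1.4], [-35.5, 0, 2.8], [-30.0, 0, 0.3], [-24.1, 0, -1.9], [-18.3, 0, -3.6], [-12.4, 0, -5.1], [-6.1, 0, -6.2], [0.0, 0, -7.0]]
roty [3.3, 6.7, 10.0, 13.3, 16.7, 20.0, 16.7, 13.3, 10.0, 6.7, 3.3, 0.0]
lin [[-6.2, 0, -0.4], [-12.7, 0, -0.4], [-18.9, 0, -0.1], [-25.2, 0, 0.6], [-31.7, 0, 1.7], [-37.9, 0, 3.2], [-32.0, 0, 0.6], [-25.8, 0, -1.7], [-19.5, 0, -3.5], [-13.2, 0, -5.1], [-6.5, 0, -6.2], [-0.0, 0, -7.0]]
roty [3.3, 6.7, 10.0, 13.3, 16.7, 20.0, 16.7, 13.3, 10.0, 6.7, 3.3, 0.0]
lin [[-6.6, 0, -0.4], [-13.5, 0, -0.4], [-20.2, 0, 0.0], [-26.8, 0, 0.8], [-33.7, 0, 2.0], [-40.3, 0, 3.6], [-34.0, 0, 0.9], [-27.4, 0, -1.5], [-20.8, 0, -3.4], [-14.0, 0, -5.0], [-6.9, 0, -6.2], [-0.0, 0, -7.0]]
roty [3.3, 6.7, 10.0, 13.3, 16.7, 20.0, 16.7, 13.3, 10.0, 6.7, 3.3, 0.0]
lin [[-7.0, 0, -0.4], [-14.3, 0, -0.3], [-21.4, 0, 0.1], [-28.4, 0, 1.0], [-35.7, 0, 2.3], [-42.7, 0, 4.0], [-36.0, 0, 1.2], [-29.0, 0, -1.3], [-22.0, 0, -3.3], [-14.8, 0, -5.0], [-7.4, 0, -6.2], [0.0, 0, -7.0]]
roty [3.3, 6.7, 10.0, 13.3, 16.7, 20.0, 16.7, 13.3, 10.0, 6.7, 3.3, 0.0]
```

Request:
carry_out --linear '[[-5.8,0,-0.4],[-11.8,0,-0.5],[-17.7,0,-0.2],[-23.6,0,0.4],[-29.7,0,1.4],[-35.5,0,2.8],[-30.0,0,0.3],[-24.1,0,-1.9],[-18.3,0,-3.6],[-12.4,0,-5.1],[-6.1,0,-6.2],[0,0,-7]]' --rotation '[[0,3.3,0],[0,6.7,0],[0,10,0],[0,13.3,0],[0,16.7,0],[0,20,0],[0,16.7,0],[0,13.3,0],[0,10,0],[0,6.7,0],[0,3.3,0],[0,0,0]]' --gripper '[0.3,0.3,0.3,0.3,0.3,0.3,0.3,0.3,0.3,0.3,0.3,0.3]'

```text
clock: 4.45
position: [0.5904, 0.1972, 0.1946]
tcp_rot: [[-0.176, 0.984, 0.033], [0.968, 0.179, -0.174], [-0.178, 0.001, -0.984]]
ft_force: [-1.0, -6.6, 2.4]
width: 0.04
```

```bash
python3 - <<'E'
from h import *
import cv2
im=snapshot("scene")
cv2.imwrite("pics/c5.png",cv2.resize(im[110:220,260:360],None,fx=5,fy=5,interpolation=cv2.INTER_CUBIC)[:,:,::-1])
s=observe();print(s["position"],s["ft_force"],s["moment"],s["width"])
E
```

```text
[0.58988426 0.19940453 0.19442999] [ 2.13882406 -8.66995557  6.82380258] [-2.72087861 -0.73004839  0.06162364] 0.039609096715364604
```

View pics/c5.png

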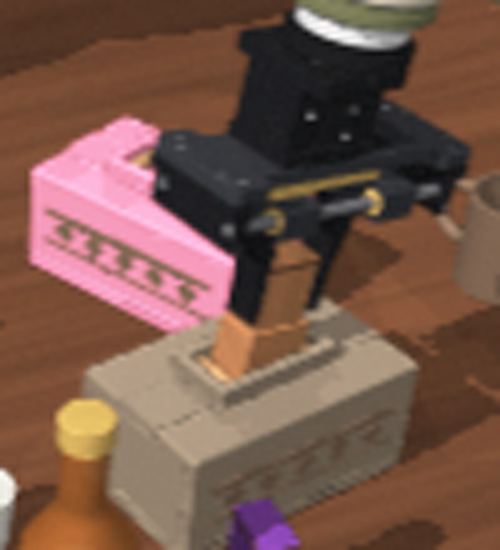

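The plug now stands visibly higher in the mouth, while the flask's near corner (200,455) and left corner (86,370) haven't risen. Continuing.

Request:
carry_out --linear '[[-6.2,0,-0.4],[-12.7,0,-0.4],[-18.9,0,-0.1],[-25.2,0,0.6],[-31.7,0,1.7],[-37.9,0,3.2],[-32.0,0,0.6],[-25.8,0,-1.7],[-19.5,0,-3.5],[-13.2,0,-5.1],[-6.5,0,-6.2],[0,0,-7]]' --rotation '[[0,3.3,0],[0,6.7,0],[0,10,0],[0,13.3,0],[0,16.7,0],[0,20,0],[0,16.7,0],[0,13.3,0],[0,10,0],[0,6.7,0],[0,3.3,0],[0,0,0]]' --gripper '[0.3,0.3,0.3,0.3,0.3,0.3,0.3,0.3,0.3,0.3,0.3,0.3]'

```text
clock: 5.7
position: [0.5904, 0.1977, 0.2017]
tcp_rot: [[-0.175, 0.984, 0.033], [0.968, 0.178, -0.175], [-0.178, 0.001, -0.984]]
ft_force: [0.2, -9.4, 5.1]
width: 0.04
```

Request:
carry_out --linear '[[-6.6,0,-0.4],[-13.5,0,-0.4],[-20.2,0,0.0],[-26.8,0,0.8],[-33.7,0,2.0],[-40.3,0,3.6],[-34.0,0,0.9],[-27.4,0,-1.5],[-20.8,0,-3.4],[-14.0,0,-5.0],[-6.9,0,-6.2],[0,0,-7]]' --rotation '[[0,3.3,0],[0,6.7,0],[0,10,0],[0,13.3,0],[0,16.7,0],[0,20,0],[0,16.7,0],[0,13.3,0],[0,10,0],[0,6.7,0],[0,3.3,0],[0,0,0]]' --gripper '[0.3,0.3,0.3,0.3,0.3,0.3,0.3,0.3,0.3,0.3,0.3,0.3]'

```text
clock: 6.9
position: [0.5905, 0.1999, 0.2099]
tcp_rot: [[-0.176, 0.984, 0.035], [0.968, 0.179, -0.174], [-0.178, 0.003, -0.984]]
ft_force: [1.2, -10.3, 8.8]
width: 0.0402
```

```bash
python3 - <<'E'
from h import *
import cv2
im=snapshot("scene")
cv2.imwrite("pics/c6.png",cv2.resize(im[110:220,260:360],None,fx=5,fy=5,interpolation=cv2.INTER_CUBIC)[:,:,::-1])
s=observe();print(s["position"],s["ft_force"],s["moment"],s["width"])
E
```

```text
[0.5899754  0.20183831 0.20922745] [  2.86249556 -12.89281928  14.36778348] [-4.37080383 -1.18152945  0.03155228] 0.039849858994158695
```

View pics/c6.png

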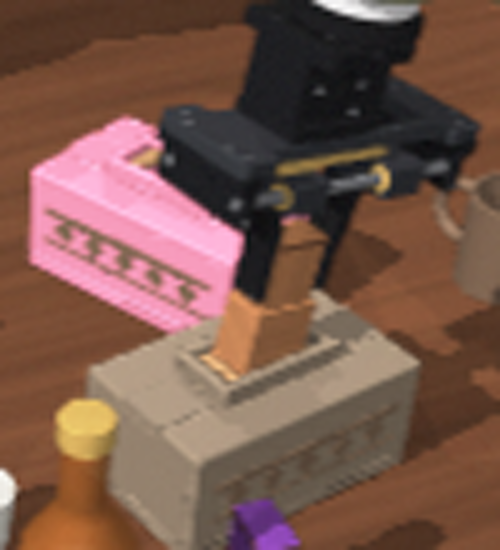

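The plug is mostly out (its bottom edge is near the rim at about 240,370), the flask is unmoved, and the force pushes the stopper outward. Steps 1 and 2 should be met by now. One more full swing cycle follows, then I return upright.

```bash
python3 -c "
from rock import *
seq(121.3,10,tri,121.3+9*np.arange(1,13)/12)
th=[6.7,3.3,0,-3.3,-6.7,-10,-6.7,-3.3,0]; seq(130.3,10,th,130.3+6.5*np.arange(1,10)/9)"
```

```text
lin [[-7.0, 0, -0.5], [-14.3, 0, -0.7], [-21.5, 0, -0.4], [-28.6, 0, 0.3], [-35.9, 0, 1.5], [-43.0, 0, 3.1], [-36.4, 0, 0.1], [-29.3, 0, -2.6], [-22.2, 0, -4.8], [-15.0, 0, -6.6], [-7.5, 0, -8.0], [-0.0, 0, -9.0]]
roty [3.3, 6.7, 10.0, 13.3, 16.7, 20.0, 16.7, 13.3, 10.0, 6.7, 3.3, 0.0]
lin [[-7.5, 0, -0.5], [-15.4, 0, -0.5], [-23.0, 0, -0.2], [-30.6, 0, 0.7], [-38.5, 0, 2.0], [-46.0, 0, 3.8], [-38.9, 0, 0.7], [-31.3, 0, -2.1], [-23.8, 0, -4.4]]
roty [3.3, 6.7, 10.0, 13.3, 16.7, 20.0, 16.7, 13.3, 10.0]
```

Request:
carry_out --linear '[[-7.0,0,-0.5],[-14.3,0,-0.7],[-21.5,0,-0.4],[-28.6,0,0.3],[-35.9,0,1.5],[-43.0,0,3.1],[-36.4,0,0.1],[-29.3,0,-2.6],[-22.2,0,-4.8],[-15.0,0,-6.6],[-7.5,0,-8.0],[0,0,-9]]' --rotation '[[0,3.3,0],[0,6.7,0],[0,10,0],[0,13.3,0],[0,16.7,0],[0,20,0],[0,16.7,0],[0,13.3,0],[0,10,0],[0,6.7,0],[0,3.3,0],[0,0,0]]' --gripper '[0.3,0.3,0.3,0.3,0.3,0.3,0.3,0.3,0.3,0.3,0.3,0.3]'

```text
clock: 8.15
position: [0.5894, 0.2031, 0.2181]
tcp_rot: [[-0.177, 0.984, 0.034], [0.968, 0.181, -0.172], [-0.175, 0.002, -0.984]]
ft_force: [-2.1, -2.1, 11.4]
width: 0.0397
```

Request:
carry_out --linear '[[-7.5,0,-0.5],[-15.4,0,-0.5],[-23.0,0,-0.2],[-30.6,0,0.7],[-38.5,0,2.0],[-46.0,0,3.8],[-38.9,0,0.7],[-31.3,0,-2.1],[-23.8,0,-4.4],[-23.8,0,-4.4],[-23.8,0,-4.4]]' --rotation '[[0,3.3,0],[0,6.7,0],[0,10,0],[0,13.3,0],[0,16.7,0],[0,20,0],[0,16.7,0],[0,13.3,0],[0,10,0],[0,10,0],[0,10,0]]' --gripper '[0.3,0.3,0.3,0.3,0.3,0.3,0.3,0.3,0.3,0.3,0.3]'

```text
clock: 9.25
position: [0.5928, 0.1811, 0.2247]
tcp_rot: [[-0.182, 0.983, -0.001], [0.983, 0.182, 0.001], [0.002, -0.0, -1.0]]
ft_force: [0.2, -0.3, -0.6]
width: 0.0398
```

```bash
python3 - <<'E'
from h import *
import cv2
im=snapshot("scene")
cv2.imwrite("pics/c7.png",cv2.resize(im[110:220,260:360],None,fx=5,fy=5,interpolation=cv2.INTER_CUBIC)[:,:,::-1])
s=observe();print(s["position"],s["ft_force"],s["moment"],s["width"],s["tcp_rot"])
E
```

```text
[0.59302223 0.18018501 0.22477719] [ 0.10010834 -0.3146119  -1.79433687] [-0.04278837  0.04702546  0.02228849] 0.03949736837064784 [[-1.80344286e-01  9.83603440e-01 -4.58850419e-04]
 [ 9.83602855e-01  1.80344693e-01  1.10235247e-03]
 [ 1.16702892e-03 -2.52523613e-04 -9.99999287e-01]]
```

View pics/c7.png

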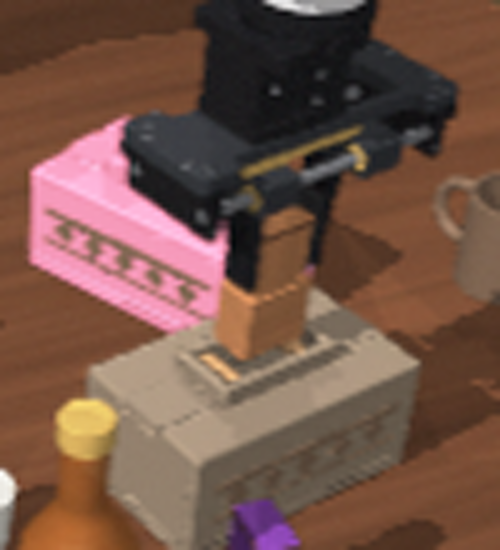

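The stopper is free: the wrist force is about the stopper's own weight, and the foot is about 5 mm above the rim. I'll raise it about 16 mm gently and settle.

Request:
carry_out --linear '[[0,0,-4],[0,0,-8],[0,0,-12],[0,0,-16],[0,0,-16],[0,0,-16],[0,0,-16],[0,0,-16],[0,0,-16],[0,0,-16],[0,0,-16],[0,0,-16]]' --rotation '[[0,0,0],[0,0,0],[0,0,0],[0,0,0],[0,0,0],[0,0,0],[0,0,0],[0,0,0],[0,0,0],[0,0,0],[0,0,0],[0,0,0]]' --gripper '[0.3,0.3,0.3,0.3,0.3,0.3,0.3,0.3,0.3,0.3,0.3,0.3]'

```text
clock: 10.5
position: [0.5928, 0.1814, 0.2409]
tcp_rot: [[-0.181, 0.983, -0.0], [0.983, 0.181, 0.0], [0.0, -0.0, -1.0]]
ft_force: [-0.0, -0.6, -1.1]
width: 0.0396
```

```bash
python3 - <<'E'
from h import *
import cv2
im=snapshot("scene");im2=snapshot("top")
f=lambda a:cv2.resize(a,None,fx=4,fy=4,interpolation=cv2.INTER_CUBIC)
cv2.imwrite("pics/c8.png",np.hstack([f(im[100:240,260:360]),f(im2[120:260,160:260])])[:,:,::-1])
s=observe();print(s["clock"],s["position"],s["ft_force"],s["moment"],s["width"],abs(s["qd"]).max())
for z in(.118,):
  p=proj("scene",np.array([s["position"][0],s["position"][1],z]));print((p-[260,100])*4)
E
```

```text
10.6 [0.59281769 0.18137728 0.24094166] [-0.58947162 -0.04487938 -1.58646097] [ 0.04549095  0.02084445 -0.03574073] 0.039881119312948514 0.0013559352088447225
[209.05437472 295.53697879]
```

View pics/c8.png

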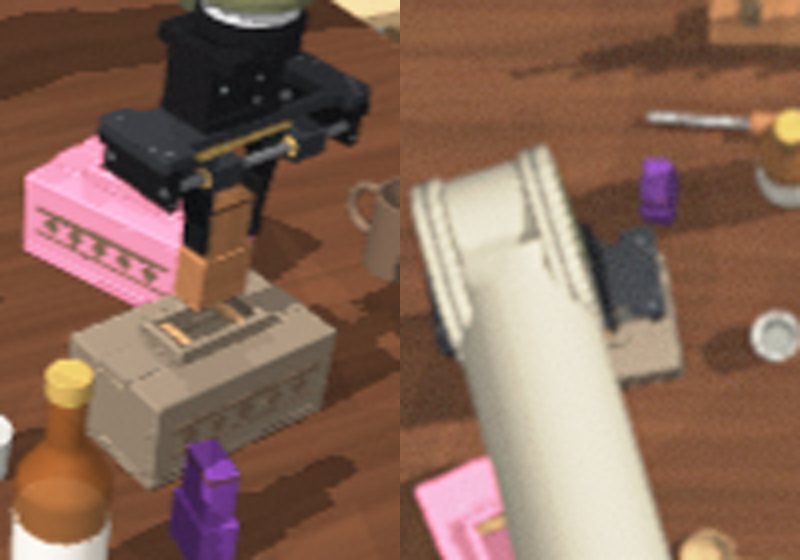

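The underside, at about px (213,292), matches the prediction for z = 0.118 (209,296), which is about 20 mm over the rim. It is centred on the open mouth at (213,328), and nothing else looks disturbed. Handing in.

```bash
python3 -c "
from cell import *
print(hand_in())"
```

```text
the job is handed in; nothing more can be done
None
```

The stopper is out of the flask and still in the gripper, upright and about 20 mm above the rim. The job was handed in at 10.6 s of the 48 s, and no verdict was reported.

I gripped the handle across its 40 mm and swung it ±10° about the corks. There were nine half-swings (five towards one end, four towards the other), climbing about 3 to 4.5 mm per swing. It came free on the last swing, and I then lifted it 16 mm straight up.

**Last checks:**
- **Grip:** the opening read 39.9 mm, matching the handle's 40 mm.
- **Load:** the vertical wrist force was about -1.6 N, roughly the stopper's own weight, so the flask was no longer holding it.
- **At rest:** joint speeds were about 0.001 rad/s.
- **Position:** the last picture showed the stopper centred over the open mouth and clear of it.
- **Flask and bystanders:** the flask stood flat and moved by no more than about a millimetre by eye. The bystanders in the last picture looked undisturbed. Its crop left out the jar, the bowl, bottle_b and part of the spoon, but the arm did not go near those.

**What disagreed:** the handle position differed by up to 5 mm between the two cameras. The wrist was also pushed upwards with up to 14 N at the +10° end of the third cycle, still well inside the limits.

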